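Snap the cover onto the junction box and keep it pressed

TASK

Take the larger of the two loose grey covers (the one with the rounded bead along its bottom edge), set it over the open junction box that is screwed to the bench, and press it straight down past the resistance of the two clips until it snaps and sits fully home on the seal. Do not let up: finish while still holding the cover pressed firmly down on the seal (about 10 N). Leave everything else on the bench where it lies.

Things in the scene. Friction and masses are not known exactly. Their poses are not given: they have to be found in the camera images.
- box: open grey junction box fixed to the bench: walls 84 mm along its x, 60 mm along its y, 44 mm high, a 2 mm rubber seal on the rim (top at 46 mm); screw ears reach 58 mm either way along x, 4 mm high, black glands at its +x end. In the middle of each long side a sprung clip stands 4 mm proud. Origin at the centre of its underside, z up
- cover: the cover that fits: grey plastic, about 0.09 kg, 101 mm (x) by 77 mm (y) over the rounded 7 mm bead round the bottom of its skirt; flat top at 24 mm with a grip rib on it. Origin at the centre of its underside, z up; at bench height while it lies there. The skirt goes outside the box walls with 1.5 mm play all round, cover x along box x, either way round
- rib_top (a point): centre of the top of the cover's grip rib, 50 mm above the cover's underside; the rib is 50 mm long along the cover's x, 18 mm wide along its y and stands 26 mm above the flat top
- seal: black rubber frame on the box rim, 84 x 60 mm, 2 mm thick, part of the box; origin at the centre of its underside, 44 mm above the bench. The cover's flat top comes to rest on it: fully home, the cover's underside is 25.5 mm above the bench
- clip_left (a joint): travel in m of the clip on the box's +y side, a round nose 30 mm long, radius 6.5 mm, centre 37 mm above the bench: 0 at rest (out), up to about 0.0025 as the cover's bead passes, then back to 0. The bead meets both clips with the cover's underside about 40 mm above the bench; pressing on takes up to 13 N, and the force drops some 7 mm farther down
- clip_right (a joint): the same for the clip on the box's -y side. Once past the middle, the two clips draw the cover down for about 6 mm, then let it rest on the seal with its own weight only; beyond that the box is rigid
- spare: another grey plastic cover, for a smaller box and of no use here: plate 70 x 54 mm, straight-sided without a bead round the bottom, 40 mm tall in all, the same 50 x 18 mm rib on top; origin at the centre of its underside; lies loose, may change places with the right cover
- tape: roll of black tape lying flat, 64 mm across, 19 mm high; origin at the centre of its underside
- jar: small glass jar with a lid, 50 mm across, 65 mm tall; origin at the centre of its underside
- screwdriver: screwdriver lying on the bench, about 0.2 m long along its x axis; origin at the middle of its underside
- cell: blue prismatic battery cell lying flat, 130 x 70 x 27 mm; origin at the centre of its underside
- meter: yellow and black multimeter lying flat, 150 x 75 x 35 mm; origin at the centre of its underside
- brush: small brush lying on the bench along its x axis; origin at the middle of its underside
There are look-alikes about, which are no part of the job. Leave any red look-alike of the cover alone.

How it is judged:
On the way, in this order (a step that is already met when the one before it is completed fails the run):
1. the cover is lifted clear of the bench (height (world z) of cover above 0.05 m), for 0.1 s.
2. the cover has snapped under both clips and sits home (z of cover in the frame of box between 0.0225 and 0.028 m and horizontal distance between cover and box below 0.005 m and angle between the x axis of cover and the x axis of box, either way round below 0.08 rad and angle between cover's own z axis and vertical below 0.05 rad and value of joint each of clip_left, clip_right below 0.0012 m), for 0.1 s.
At the end, for the whole second after the job is handed in: The cover sits on the box: origin 22.5 to 28 mm above the box's underside, centre within 5 mm of the box's in plan, x axes within 0.08 rad, level within 0.05 rad, both clips sprung back (under 1.2 mm); the robot still touches it (over 2 N) and presses it on the seal with more than 5 N (all of step 2 and contact force between cover and seal above 5 N and contact force between any of the fingers, the arm and cover above 2 N); the arm keeps its last pose, push and grip.
It fails at once if a bystander is moved more than 40 mm (distance of any of spare, tape, jar, screwdriver, cell, meter, brush from where it was at the start of the episode above 0.04 m).
It also fails if it takes over 42 s, if anything falls off the work surface, if the arm or the gripper's body presses on something with over 40 N, if the wrist force passes 120 N, or if a joint passes its speed limit or range.

ROBOT

A 6-joint arm with a two-finger parallel gripper is mounted at the origin on the work surface. World frame = base frame: x ahead of the robot, y to its left, z up, the work surface at z = 0. Lengths are in m, angles in rad, forces in N, time in s.
With the tool pointing down it reaches from about 0.35 to 0.775 m from the base axis. Payload 7.3 kg.
Tool frame: the origin (TCP) lies on the centre line of the jaws, within the pads' length; the fingertips stand robot.nose_length ahead of it and the grasp point (between the pads) is the TCP (robot.nose_length is the distance from the TCP to the fingertips, in m); z points along the fingers, y is the direction in which the jaws open and shut (so a half turn about z gives the same grasp; the last joint's range is limited). The gripper opens to 92 mm and grips with 3 to 60 N. Pads are 19 mm wide; open, the fingers measure 130 mm over their backs; the gripper's body (75 mm by 190 mm) begins 47 mm behind the grasp point.
Start: joints at [1.023, 0.342, 1.524, -0, 1.275, -0.146], TCP at [0.205, 0.483, 0.246] pointing down, gripper open.
Joint ranges: [-2.53, 2.53], [-0.77, 2.02], [0.04, 2.7], [-1, 4.14], [0.28, 2.66], [-3.11, 3.11]. Speed limits (rad/s): [2.57, 2.57, 3.14, 3.14, 3.14, 3.14].

INTERFACE

Orientations are given as [roll, pitch, yaw] about the fixed x, y, z axes, in that order (R = Rz(yaw) Ry(pitch) Rx(roll)).
In Python, from cell import robot, read_camera gives the robot as it stands.
- The arm moves only by the shell command python3 -m crank 'ROWS' [FORCE]. ROWS is JSON, a list of rows, each a list of 7 numbers: the shift along the tool's x, y, z in cm, then the turn, a rotation vector about the tool's x, y, z in degrees, then the opening, from 0 (shut) to 1 (fully open). In form: [[tx, ty, tz, wx, wy, wz, jaw], ...]. A call has 1 to 5 rows; each row is the pose to reach, as a shift and turn from the pose commanded when the call began, along the tool's axes at that moment; what a row does not reach only later rows make up. A row lasts 1/8 s, in which the tool goes at most 62.5 mm and 10.7 degrees, less where a joint would pass 70% of its speed; a pose out of reach is approached as far as the arm can. A call with a gripper value outside its range is refused whole. The fingers move at their own pace and stop on an object; FORCE is the grip in N (left out, the last holds). Time passes only in rows, so rows that repeat a pose let the fingers close. It gives the time, the measured TCP pose, the force and the opening at its end, in the units of the state.
- robot.observe(): the state, without advancing time (a new reading comes with each control period).
- read_camera(name): name is "side" or "top" or "wrist"; returns a dict with "frame" (420x560x3 uint8, red, green, blue), "intrinsics" (3x3 intrinsics, pixels), "distortion" ([k1, k2, p1, p2, k3] as OpenCV has them; the pictures are not rectified), "R" (3x3) and "t" (3): a world point X has camera coordinates R X + t. Camera axes: x right, y down, z forward; pixel columns grow to the right and rows downward; lengths in m; the calibration is good to about 2 mm. A picture is of the moment at which its call begins. There is no depth.
- robot.hand_in(): hands the job in, once; it reports no verdict.
The state is a dict: "time": time; "qpos": joint angles; "qvel": joint speeds; "joint_efforts": joint torques, N m; "tool_pos": TCP position; "tool_rot": TCP orientation; "contact_force": force on the tool from outside, world axes, zero at the start; "torque": the same for the moment, N m; "opening": finger opening in m.
Only numpy, scipy, OpenCV 4.12 (cv2) and the standard library are available. Lean on these libraries where they do the work, as an engineer would, in place of code of your own. Each camera call takes 0.05 s, during which the arm holds its last target.

## Working session

There is one attempt and no reset: what is moved stays moved. The work goes in short steps, Python scripts to look and compute and a shell command to move; the robot and the scene stay as the last step left them, time stands still between calls to the robot, and variables do not carry over. Pictures are saved under pics/ and viewed, and the job is handed in when it is done.

```bash
mkdir -p pics; ls; python3 - <<'E'
from cell import robot, read_camera
import cv2
print(robot.observe(), robot.nose_length)
for n in ["side","top","wrist"]:
    c=read_camera(n); cv2.imwrite(f"pics/{n}0.png",c["frame"][:,:,::-1]); print(n,c["intrinsics"],c["distortion"],c["R"],c["t"])
E
```

```text
pics
{'time': 0.0, 'qpos': array([ 1.02301325e+00,  3.42731271e-01,  1.52501709e+00, -9.46523165e-06,
        1.27539953e+00, -1.46018393e-01]), 'qvel': array([ 1.16389650e-03,  9.18924825e-04,  5.79606298e-04,  4.59441302e-04,
       -9.66588563e-04,  8.78100717e-05]), 'joint_efforts': array([ 1.96549387e-03, -4.31246102e+01, -2.44228971e+01,  7.20012467e-02,
        5.57217922e-02, -9.72514545e-05]), 'tool_pos': array([0.20508905, 0.48287231, 0.24504048]), 'tool_rot': array([-3.14005265e+00, -2.17332053e-04,  2.73983056e+00]), 'contact_force': array([ 0.16279723, -0.67531254,  0.3911668 ]), 'torque': array([-0.02517674,  0.01349728, -0.00287375]), 'opening': 0.09196908524153079} 0.019
side [[404.90719802   0.         281.62551644]
 [  0.         404.90719802 207.72266544]
 [  0.           0.           1.        ]] [-0.02180743  0.          0.          0.          0.        ] [[ 0.92766116 -0.37264063  0.02416074]
 [-0.22847955 -0.61757833 -0.75259159]
 [ 0.29536735  0.69262975 -0.65804419]] [-0.5151604   0.16712976  0.9501145 ]
top [[402.51016703   0.         273.40369172]
 [  0.         402.51016703 212.43637853]
 [  0.           0.           1.        ]] [-0.01665775  0.          0.          0.          0.        ] [[ 0.00897702 -0.99991126  0.00984332]
 [-0.99556093 -0.00985939 -0.09360143]
 [ 0.09369017 -0.00895936 -0.99556109]] [-0.04731652  0.56933147  1.32407387]
wrist [[304.16916242   0.         282.46606967]
 [  0.         304.16916242 208.96388971]
 [  0.           0.           1.        ]] [-0.06643665  0.          0.          0.          0.        ] [[ 3.91201190e-01  9.20304687e-01 -9.54748871e-04]
 [ 8.91611567e-01 -3.78746939e-01  2.48152310e-01]
 [ 2.28014126e-01 -9.79287442e-02 -9.68720558e-01]] [-0.52507833 -0.03068156  0.38935263]
```

View pics/side0.png

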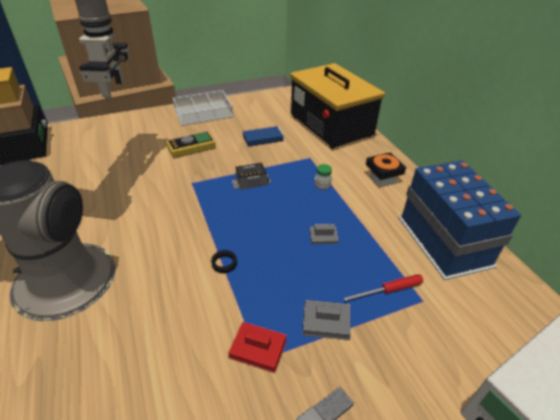

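View pics/top0.png

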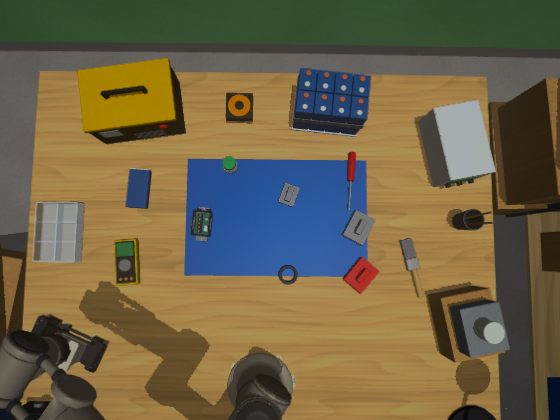

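View pics/wrist0.png

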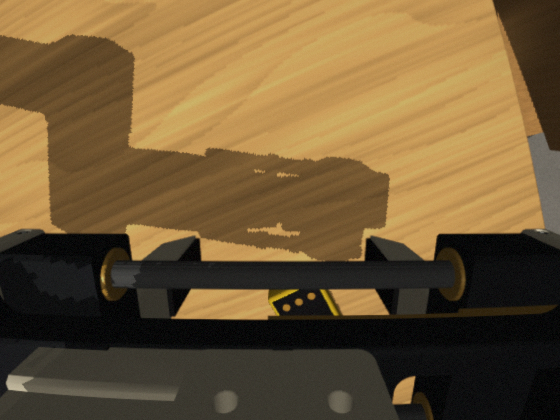

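The top view shows grey covers at (289,194) and (359,227), a red look-alike at (361,275) and the box at (202,223). By size, (359,227) is the larger grey one. I'll confirm that in an enlarged crop.

```bash
cat > h.py <<'E'
import numpy as np, cv2
from cell import robot, read_camera
from scipy.spatial.transform import Rotation as Ro
def ray(c,uv,z):
    p=cv2.undistortPoints(np.array([[uv]],float),c["intrinsics"],np.array(c["distortion"]))[0,0]
    R=np.array(c["R"]);t=np.array(c["t"]); o=-R.T@t; d=R.T@np.array([p[0],p[1],1]); return o+d*(z-o[2])/d[2]
def proj(c,X):
    X=np.atleast_2d(np.array(X,float)); return cv2.projectPoints(X,cv2.Rodrigues(np.array(c["R"]))[0],np.array(c["t"]),c["intrinsics"],np.array(c["distortion"]))[0][:,0]
def crop(c,u0,v0,w,h,s,name):
    f=c["frame"][v0:v0+h,u0:u0+w,::-1]; cv2.imwrite(name,cv2.resize(f,None,fx=s,fy=s,interpolation=cv2.INTER_CUBIC))
E
python3 - <<'E'
from h import *
t=read_camera("top"); s=read_camera("side")
im=lambda c,u,v,w,h:cv2.resize(c["frame"][v:v+h,u:u+w,::-1],(400,300),interpolation=cv2.INTER_CUBIC)
a=np.vstack([np.hstack([im(t,270,165,120,90),im(s,280,210,120,90+0) if 0 else im(s,260,260,120,90)]),np.hstack([im(t,172,193,80,60),im(s,211,145,80,60)])])
cv2.imwrite("pics/c1.png",a)
for n,uv,z in [("cover",(359,227),.024),("spare",(289,194),.02),("box",(202,223),.046)]: print(n,ray(t,uv,z))
print(ray(s,(328,316),.04),ray(s,(252,176),.046))
E
```

```text
cover [ 0.52370176 -0.33018644  0.024     ]
spare [ 0.6336994  -0.09430889  0.02      ]
box [0.53064982 0.19331701 0.046     ]
[ 0.52300115 -0.33785794  0.04      ] [0.52845219 0.17057619 0.046     ]
```

View pics/c1.png

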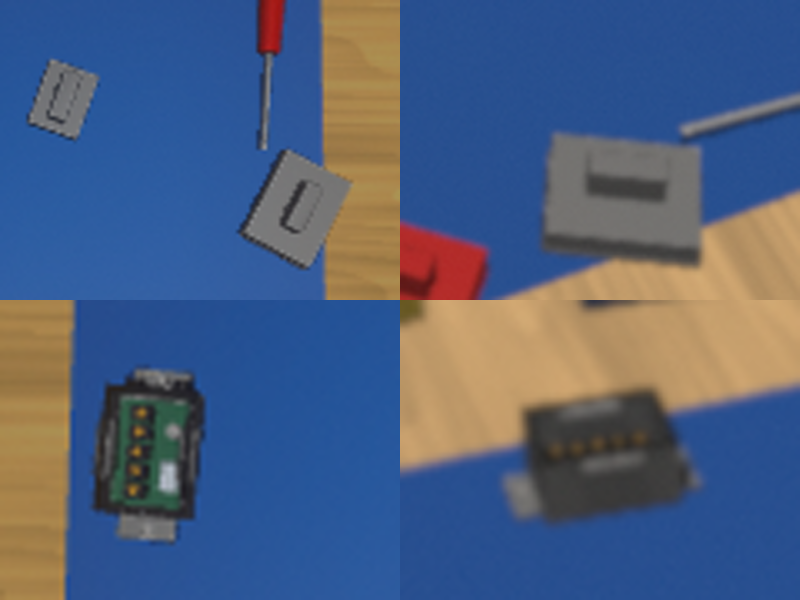

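The crop confirms it. The cover at (359,227) has a wide plate and a bead lip around its rib, and the one at (289,194) is small and straight-sided. The red one is out. The box at (202,223) is nearly parallel to world x.

```bash
cat >> h.py <<'E'
def to(x,y,z,yawdeg,roll=None):
    s=robot.observe(); R0=Ro.from_euler("xyz",s["tool_rot"]); d=R0.inv().apply(np.array([x,y,z])-s["tool_pos"])
    R1=Ro.from_euler("xyz",[np.pi,0,np.radians(yawdeg)]); w=(R0.inv()*R1).as_rotvec(degrees=True)
    print("cm",np.round(d*100,2),"deg",np.round(w,2))
E
python3 - <<'E'
from h import *
c=read_camera("wrist"); s=robot.observe(); R=np.array(c["R"]); R0=Ro.from_euler("xyz",s["tool_rot"])
print("cam in tool",R0.inv().apply(-R.T@c["t"]-s["tool_pos"])," axis in tool",R0.inv().apply(R[2]), R0.inv().apply(R[0]))
to(.43,.19,.245,174.6); to(.42,-.26,.245,148.3)
E
```

```text
cam in tool [ 0.06678375  0.00057078 -0.13905372]  axis in tool [-2.48315987e-01  1.14334056e-04  9.68679079e-01] [-1.49024617e-04  9.99999977e-01 -1.56232597e-04]
cm [-32.15 -18.19   0.06] deg [-2.000e-02 -1.000e-02 -1.762e+01]
cm [-48.83 -60.     0.07] deg [-0.02 -0.    8.68]
```

```bash
python3 -c "
from h import *
to(.62,.183,.245,174.6)"
```

```text
cm [-49.91 -11.4    0.05] deg [-2.000e-02 -1.000e-02 -1.762e+01]
```

```bash
python3 -m crank '[[-6,-1.4,0,0,0,-3,0.5],[-12,-2.8,0,0,0,-6,0.5],[-18,-4.2,0,0,0,-9,0.5],[-24,-5.6,0,0,0,-12,0.5],[-30,-7,0,0,0,-15,0.5]]'; python3 -c "
from h import *
to(.62,.183,.245,174.6)"
```

```text
time: 0.92
tool_pos: [0.4555, 0.3001, 0.2458]
tool_rot: [3.141, 0.0, 3.003]
contact_force: [-0.4, 1.2, -0.2]
opening: 0.0478
cm [-17.91  -9.33   0.08] deg [ 0.02  0.01 -2.52]
```

```bash
python3 -m crank '[[-5.5,-2.8,0,0,0,-1,0.5],[-11,-5.6,0,0,0,-2,0.5],[-16.5,-8.5,0,0,0,-2.5,0.5],[-17.9,-9.3,0,0,0,-2.5,0.5],[-17.9,-9.3,0,0,0,-2.5,0.5]]'; python3 - <<'E'
from h import *
c=read_camera("wrist"); cv2.imwrite("pics/w1.png",c["frame"][:,:,::-1])
t=read_camera("top");crop(t,150,180,120,90,6,"pics/t1.png")
E
```

```text
time: 1.55
tool_pos: [0.6184, 0.1838, 0.245]
tool_rot: [3.142, -0.001, 3.044]
contact_force: [-0.5, 0.2, 1.1]
opening: 0.0456
```

View pics/w1.png

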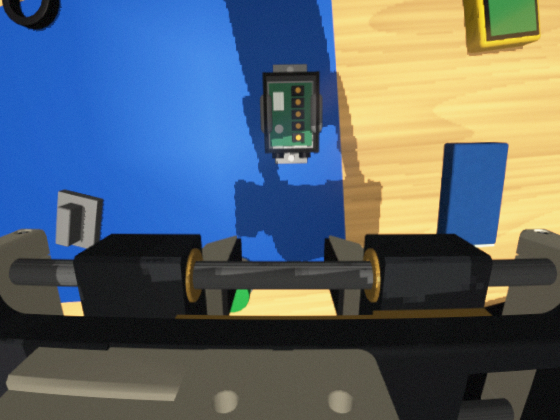

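The box shows clearly: rim columns 263–321, rows 72–158, ears at (290,68) and (291,158). I'll enlarge it for the corners.

```bash
python3 - <<'E'
from h import *
c=read_camera("wrist"); np.save("box_c.npy",c,allow_pickle=True); crop(c,245,55,95,115,5,"pics/w1c.png")
E
```

```text
(no output)
```

View pics/w1c.png

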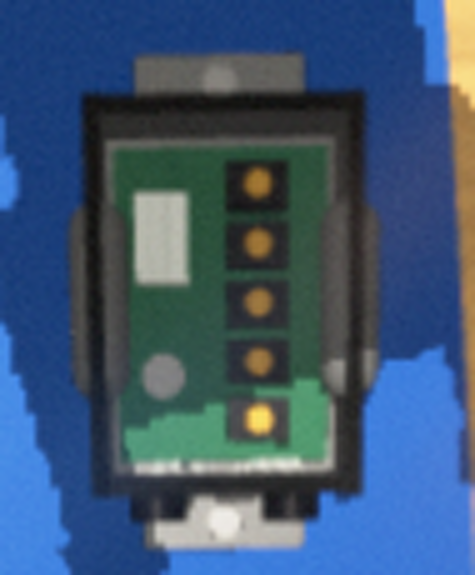

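View pics/t1.png

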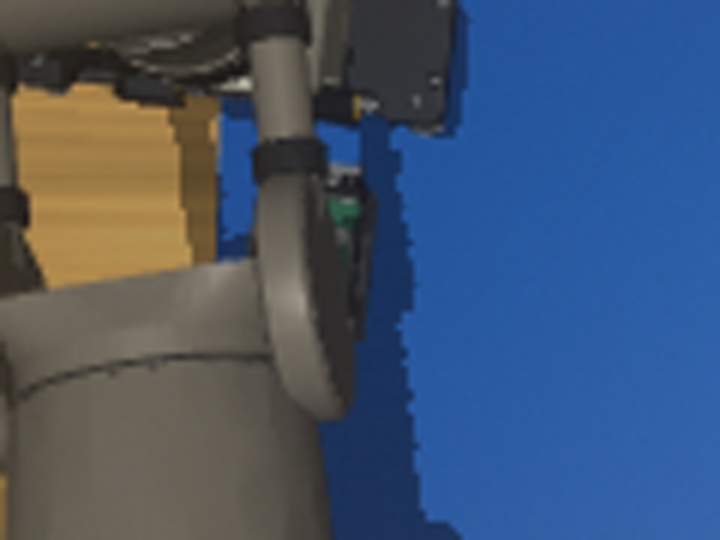

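```bash
cat >> h.py <<'E'
from scipy.optimize import least_squares
def fitrect(c,px,loc,p0):
    px=np.array(px,float);loc=np.array(loc,float)
    def W(p): 
        q=np.array(loc); ca,sa=np.cos(p[2]),np.sin(p[2]); return np.c_[p[0]+ca*q[:,0]-sa*q[:,1],p[1]+sa*q[:,0]+ca*q[:,1],q[:,2]]
    r=least_squares(lambda p:(proj(c,W(p))-px).ravel(),p0); return r.x,r.fun.reshape(-1,2)
E
python3 - <<'E'
from h import *
c=np.load("box_c.npy",allow_pickle=True).item()
px=(np.array([(84,94),(366,95),(362,494),(96,494)])+.5)/5-.5+[245,55]
loc=[(-.042,-.03,.046),(-.042,.03,.046),(.042,.03,.046),(.042,-.03,.046)]
p,f=fitrect(c,px,loc,[.53,.19,-.1]); print("wrist",p,np.degrees(p[2]));print(f.round(2))
t=read_camera("top")
px=(np.array([(107,85),(203,97),(193,217),(95,212)])+.5)/5-.5+[172,193]
loc=[(.042,.03,.046),(.042,-.03,.046),(-.042,-.03,.046),(-.042,.03,.046)]
p,f=fitrect(t,px,loc,[.53,.19,-.1]); print("top",p,np.degrees(p[2]));print(f.round(2))
to(.61,-.385,.245,148.3)
E
```

```text
wrist [ 0.53397326  0.20243647 -0.08584442] -4.918523163097818
[[-0.28 -0.07]
 [ 0.7  -0.77]
 [ 0.4   0.23]
 [-0.84  0.74]]
top [ 0.53026228  0.19495024 -0.06767659] -3.8775829244931903
[[ 0.65  0.17]
 [-0.47 -0.83]
 [-0.79  0.53]
 [ 0.62  0.12]]
cm [ -4.67 -56.9    0.09] deg [ 2.000e-02 -1.000e-02  2.629e+01]
```

```bash
python3 -m crank '[[-0.5,-6,0,0,0,3,0.5],[-1,-12,0,0,0,6,0.5],[-1.5,-18,0,0,0,9,0.5],[-2,-24,0,0,0,12,0.5],[-2.5,-30,0,0,0,15,0.5]]'; python3 -m crank '[[-1,-6,0,0,0,3,0.5],[-2,-12,0,0,0,6,0.5],[-3,-18,0,0,0,9,0.5],[-4,-24,0,0,0,11,0.5],[-4,-26,0,0,0,11,0.5]]'; python3 -c "
from h import *
to(.605,-.385,.245,148.3)"
```

```text
time: 2.38
tool_pos: [0.6139, -0.1169, 0.2465]
tool_rot: [3.141, 0.001, 2.784]
contact_force: [0.1, 0.5, 0.4]
opening: 0.0461
time: 3.0
tool_pos: [0.5596, -0.3762, 0.2456]
tool_rot: [-3.141, 0.0, 2.589]
contact_force: [0.3, 0.2, 0.5]
opening: 0.046
cm [-4.32  1.63  0.06] deg [-0.02  0.01  0.06]
```

```bash
python3 -m crank '[[-4.3,1.6,0,0,0,0,0.5],[-4.3,1.6,0,0,0,0,0.5]]'; python3 - <<'E'
from h import *
c=read_camera("wrist"); cv2.imwrite("pics/w2.png",c["frame"][:,:,::-1]); np.save("cov_c.npy",c,allow_pickle=True); crop(c,220,40,140,130,4,"pics/w2c.png"); print(robot.observe()["tool_pos"])
E
```

```text
time: 3.25
tool_pos: [0.6078, -0.3812, 0.2442]
tool_rot: [3.14, -0.001, 2.595]
contact_force: [0.4, 0.9, 0.9]
opening: 0.0463
[ 0.60674348 -0.38103065  0.24475903]
```

View pics/w2.png

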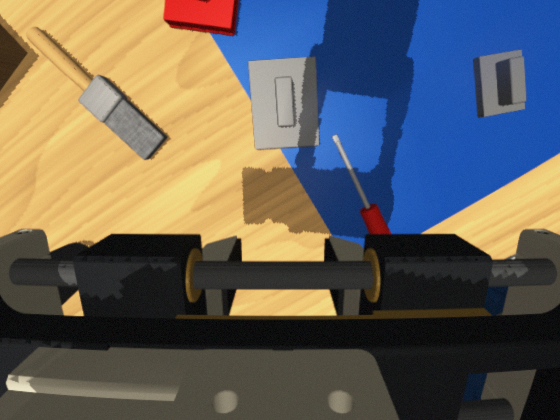

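View pics/w2c.png

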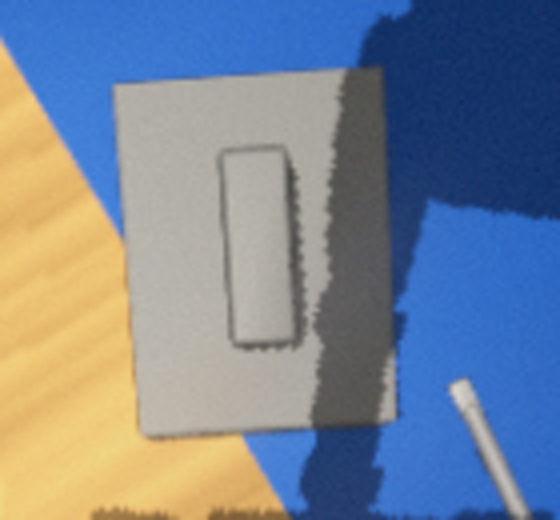

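The cover is at (285,103) with its rib at columns 275–294, rows 77–126; the brush and screwdriver stay clear. Now fit the rib and outline.

```bash
python3 - <<'E'
from h import *
c=np.load("cov_c.npy",allow_pickle=True).item()
f4=lambda q:(np.array(q)+.5)/4-.5+[220,40]
def L(a,b,z): return [(-a,-b,z),(-a,b,z),(a,b,z),(a,-b,z)]
# image up = tool +x = world yaw 148 => cover -x ; image right = tool y
for n,q,l in [("rib",[(219,150),(286,147),(298,345),(231,347)],L(.025,.009,.05)),("outl",[(114,85),(383,68),(397,423),(140,437)],L(.0485,.0365,.0035))]:
    p,f=fitrect(c,f4(q),l,[.52,-.33,-.55]); print(n,p,np.degrees(p[2])); print(f.round(2))
to(.52,-.33,.12,148)
E
```

```text
rib [ 0.52606629 -0.32812138 -0.48632377] -27.86429943912842
[[-0.27  0.09]
 [ 0.42 -0.27]
 [ 0.   -0.18]
 [-0.15  0.37]]
outl [ 0.52448277 -0.32673538 -0.48836953] -27.98151293761151
[[ 2.48  1.81]
 [-2.17  2.19]
 [-2.6  -2.3 ]
 [ 2.27 -2.27]]
cm [10.05 -0.16 12.49] deg [ 0.03 -0.08  0.65]
```

```bash
python3 -c "
from h import *
to(.5255,-.328,.10,152)"
```

```text
cm [ 9.68  0.29 14.49] deg [ 0.04 -0.08 -3.35]
```

```bash
python3 -m crank '[[4,0.1,4,0,0,-1.5,0.5],[8,0.2,8,0,0,-3,0.5],[9.7,0.3,12,0,0,-3.3,0.5],[9.7,0.3,14.5,0,0,-3.3,0.5],[9.7,0.3,14.5,0,0,-3.3,0.5]]'; python3 - <<'E'
from h import *
c=read_camera("side"); crop(c,265,250,120,90,6,"pics/s2.png");to(.5255,-.328,.046,152)
E
```

```text
time: 3.92
tool_pos: [0.5234, -0.3277, 0.1]
tool_rot: [3.141, -0.003, 2.65]
contact_force: [1.2, -0.4, 0.0]
opening: 0.0454
cm [-0.07  0.11  5.55] deg [ 0.01 -0.01 -0.15]
```

View pics/s2.png

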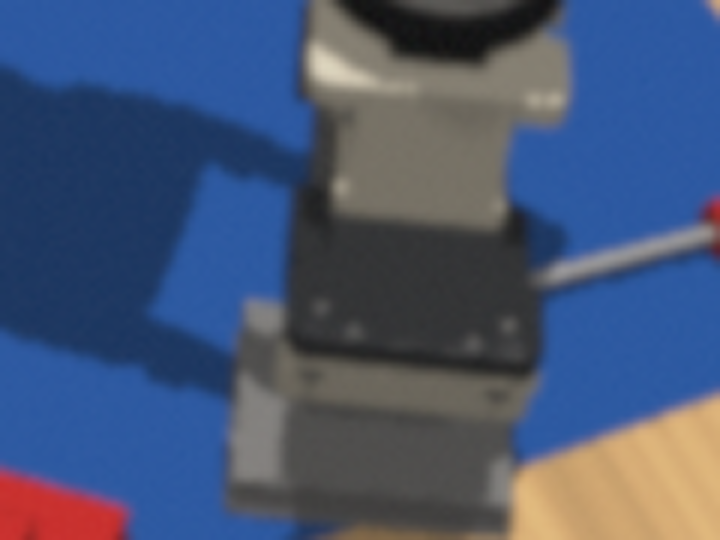

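The gripper sits over the cover, with the screwdriver tip just to the right of it. Descending.

```bash
python3 -m crank '[[0,0.1,2,0,0,0,0.5],[0,0.1,4,0,0,0,0.5],[0,0.1,5.3,0,0,0,0.5],[0,0.1,5.5,0,0,0,0.5]]' && python3 -m crank '[[0,0,0,0,0,0,0.15],[0,0,0,0,0,0,0.0],[0,0,0,0,0,0,0.0],[0,0,0,0,0,0,0.0]]' 50
```

```text
time: 4.47
tool_pos: [0.5252, -0.3287, 0.046]
tool_rot: [3.142, 0.0, 2.649]
contact_force: [-0.4, -0.3, -0.8]
opening: 0.0457
time: 4.97
tool_pos: [0.5253, -0.3289, 0.0462]
tool_rot: [-3.142, 0.001, 2.649]
contact_force: [0.0, 0.3, 1.2]
opening: 0.0174
```

```bash
python3 -m crank '[[0,0,-2,0,0,0,0],[0,0,-6,0,0,0,0],[0,0,-11,0,0,0,0],[0,0,-16,0,0,0,0],[0,0,-16,0,0,0,0]]' 55; python3 - <<'E'
from h import *
c=read_camera("wrist"); cv2.imwrite("pics/w3.png",c["frame"][:,:,::-1])
to(.634,.194,.205,175)
E
```

```text
time: 5.6
tool_pos: [0.5266, -0.3301, 0.2104]
tool_rot: [-3.14, 0.009, 2.649]
contact_force: [-0.1, 0.1, -0.7]
opening: 0.0172
cm [15.18 51.23  0.16] deg [ -0.08   0.2  -23.22]
```

View pics/w3.png

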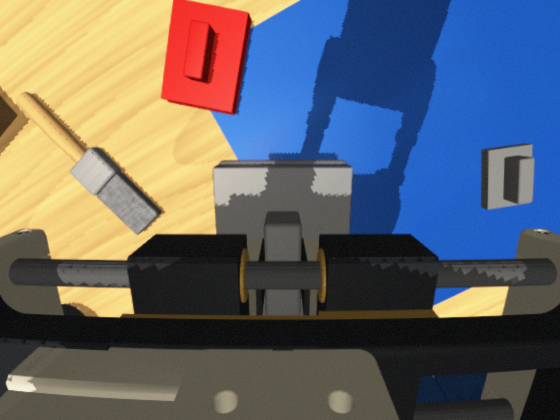

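The cover is held square: front edge at row 163, columns 215–351, rib end at (283,212). Next, carry it to the box's viewing pose.

```bash
python3 -m crank '[[1.7,5.7,0,0,0,-2.6,0],[3.4,11.4,0,0,0,-5.2,0],[5.1,17,0,0,0,-7.8,0],[6.8,22.8,0,0,0,-10.4,0],[8.5,28.5,0,0,0,-13,0]]';python3 -c "
from h import *
to(.634,.194,.205,175)"
```

```text
time: 6.28
tool_pos: [0.5841, -0.0355, 0.2036]
tool_rot: [-3.141, -0.004, 2.877]
contact_force: [0.4, 0.3, -0.8]
opening: 0.0177
cm [ 1.18 23.45 -0.14] deg [ 1.000e-02 -2.100e-01 -1.015e+01]
```

```bash
python3 -m crank '[[0.3,5.7,0,0,0,-2.6,0],[0.6,11.4,0,0,0,-5.2,0],[0.9,17,0,0,0,-7.8,0],[1.2,22.4,0,0,0,-10.1,0],[1.2,22.4,0,0,0,-10.1,0]]'; python3 -m crank '[[0,0,0,0,0,0,0],[0,0,0,0,0,0,0]]';python3 - <<'E'
from h import *
c=read_camera("wrist"); cv2.imwrite("pics/w4.png",c["frame"][:,:,::-1]); np.save("box2_c.npy",c,allow_pickle=True); crop(c,210,20,150,200,3,"pics/w4c.png"); s=robot.observe();print(s["tool_pos"],s["tool_rot"])
E
```

```text
time: 6.9
tool_pos: [0.631, 0.1857, 0.2027]
tool_rot: [3.142, -0.004, 3.057]
contact_force: [-0.4, -1.1, -0.1]
opening: 0.0179
time: 7.15
tool_pos: [0.6319, 0.1803, 0.205]
tool_rot: [-3.141, -0.001, 3.05]
contact_force: [-0.4, 0.1, -1.5]
opening: 0.0178
[0.63201025 0.18031654 0.20532372] [-3.14126544e+00 -8.57332062e-04  3.05023532e+00]
```

View pics/w4.png

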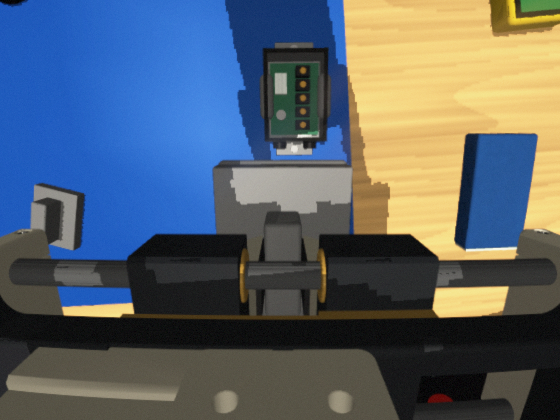

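The box is fully visible at columns 262–328, rows 48–145, with the held cover below it. Enlarging both.

```bash
python3 - <<'E'
from h import *
c=np.load("box2_c.npy",allow_pickle=True).item(); crop(c,245,35,100,118,5,"pics/w4b.png"); crop(c,205,150,155,80,5,"pics/w4d.png")
E
```

```text
(no output)
```

View pics/w4b.png

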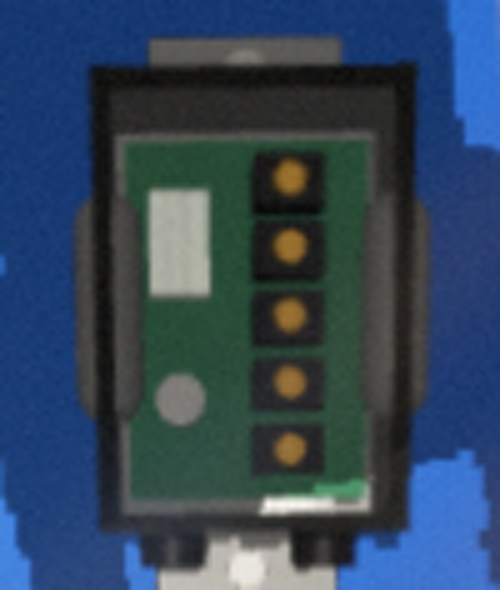

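View pics/w4d.png

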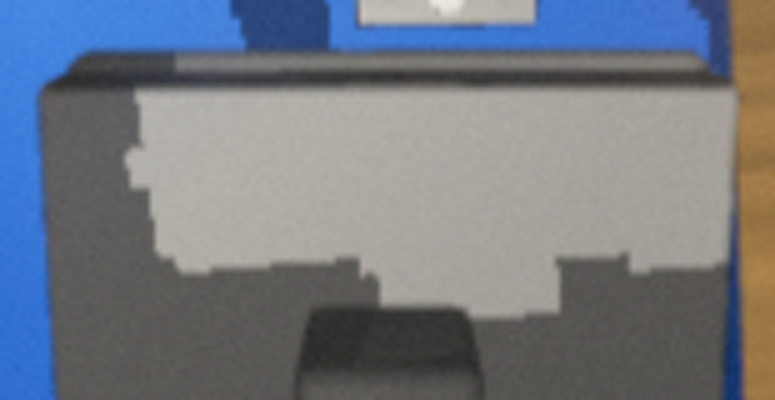

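```bash
python3 - <<'E'
from h import *
c=np.load("box2_c.npy",allow_pickle=True).item()
px=(np.array([(90,66),(416,66),(409,529),(100,529)])+.5)/5-.5+[245,35]
loc=[(-.042,-.03,.046),(-.042,.03,.046),(.042,.03,.046),(.042,-.03,.046)]
p,f=fitrect(c,px,loc,[.53,.19,-.1]); print("wrist",p,np.degrees(p[2]));print(f.round(2))
T=np.array([.63201,.18032,.20532]);R0=Ro.from_euler("xyz",[-3.14126,-.00086,3.05023])
g=lambda uv:(np.array(uv)+.5)/5-.5+[205,150]
def tl(uv,dz): return R0.inv().apply(ray(c,g(uv),T[2]-dz)-T).round(4)
print("rib base",tl((312,309),.022),tl((465,309),.022))
print("rib top",tl((297,374),-.004),tl((483,374),-.004))
print("plate front",tl((38,88),.022),tl((738,88),.022))
print("bead front",tl((80,52),.0425),tl((700,52),.0425))
E
```

```text
wrist [ 0.53366067  0.20210872 -0.08303779] -4.757715183635195
[[-0.31 -0.34]
 [ 0.6  -0.71]
 [ 0.16  0.37]
 [-0.46  0.81]]
rib base [ 0.0241 -0.0077  0.022 ] [0.0241 0.009  0.022 ]
rib top [ 0.0248 -0.0078 -0.004 ] [ 0.0248  0.0094 -0.004 ]
plate front [ 0.0483 -0.0365  0.0221] [0.0483 0.0377 0.022 ]
bead front [ 0.0503 -0.036   0.0426] [0.0503 0.0376 0.0425]
```

```bash
python3 -c "
from h import *
to(.5337,.2016,.115,175.2)"
```

```text
cm [9.98 1.23 9.04] deg [-0.02 -0.05 -0.43]
```

```bash
python3 -m crank '[[5,0.6,0,0,0,-0.4,0],[10,1.2,0,0,0,-0.4,0],[10,1.2,4,0,0,-0.4,0],[10,1.2,8,0,0,-0.4,0],[10,1.2,9,0,0,-0.4,0]]' 60;python3 -m crank '[[0,0,0,0,0,0,0],[0,0,0,0,0,0,0]]'; python3 - <<'E'
from h import *
to(.5337,.2016,.115,175.2)
s=read_camera("side"); t=read_camera("top"); crop(s,205,110,100,75,8,"pics/s5.png"); crop(t,160,180,100,75,8,"pics/t5.png")
c=read_camera("wrist"); cv2.imwrite("pics/w5.png",c["frame"][:,:,::-1])
E
```

```text
time: 7.82
tool_pos: [0.5323, 0.2014, 0.1138]
tool_rot: [-3.14, -0.004, 3.058]
contact_force: [0.2, -0.0, -1.0]
opening: 0.0174
time: 8.07
tool_pos: [0.5348, 0.2026, 0.1173]
tool_rot: [3.141, 0.003, 3.059]
contact_force: [-0.2, 0.3, -0.0]
opening: 0.0176
cm [ 0.1  -0.11  0.23] deg [0.06 0.16 0.05]
```

View pics/s5.png

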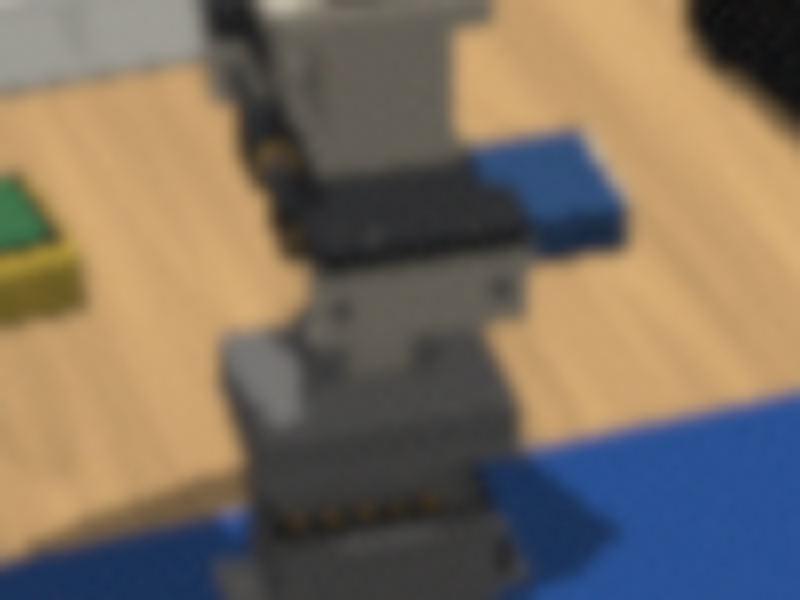

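View pics/w5.png

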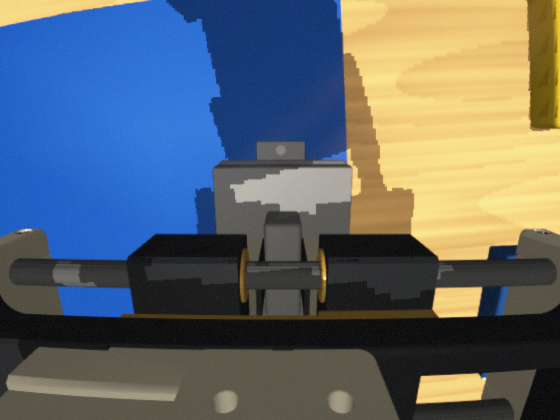

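The wrist view shows the box's far ear beyond the cover (hole at about (280,150)), which gives an alignment check close up.

```bash
python3 -m crank '[[0,0,0,0,0,0,0],[0,0,0,0,0,0,0]]'; python3 - <<'E'
from h import *
to(.5337,.2016,.115,175.2)
c=read_camera("wrist"); s=robot.observe(); np.save("box3_c.npy",c,allow_pickle=True); crop(c,205,130,155,80,5,"pics/w6.png")
np.save("s6.npy",s,allow_pickle=True); print(s["tool_pos"],s["tool_rot"])
E
```

```text
time: 8.48
tool_pos: [0.5337, 0.2027, 0.116]
tool_rot: [3.141, 0.0, 3.059]
contact_force: [-0.5, -0.1, -0.8]
opening: 0.0176
cm [-0.01 -0.11  0.1 ] deg [0.01 0.02 0.08]
[0.53365803 0.20272561 0.11589774] [3.14142152e+00 3.25524095e-04 3.05927726e+00]
```

View pics/w6.png

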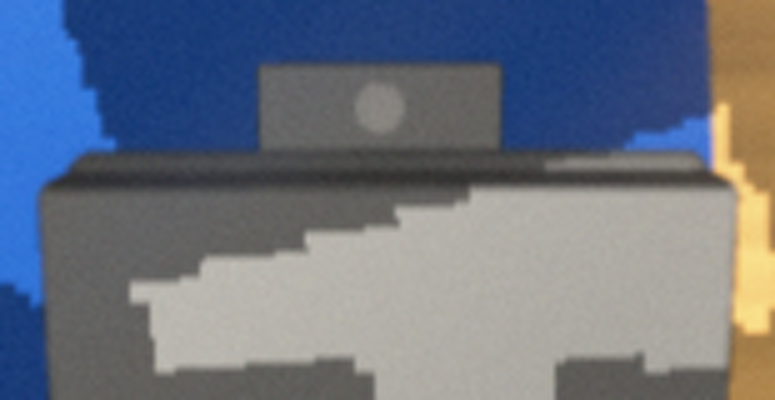

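```bash
python3 - <<'E'
from h import *
c=np.load("box3_c.npy",allow_pickle=True).item(); s=np.load("s6.npy",allow_pickle=True).item()
T=s["tool_pos"];R0=Ro.from_euler("xyz",s["tool_rot"])
g=lambda uv:(np.array(uv)+.5)/5-.5+[205,130]
tl=lambda uv,z:(R0.inv().apply(ray(c,g(uv),z)-T)*1000).round(2)
for uv in [(260,65),(500,65),(380,107)]: print("ear",tl(uv,.004))
for uv in [(39,186),(737,186)]: print("plate",tl(uv,T[2]-.022))
E
```

```text
ear [ 57.64 -20.17 111.88]
ear [ 57.62  18.7  111.88]
ear [ 50.88  -0.75 111.88]
plate [ 48.32 -36.44  21.98]
plate [48.31 37.67 21.99]
```

Both checks agree: the cover needs to move about 1.2 mm in −y. I'll correct that, then descend to just above the rim.

```bash
python3 -m crank '[[0,-0.12,0,0,0,0,0],[0,-0.12,0.8,0,0,0,0],[0,-0.12,1.6,0,0,0,0],[0,-0.12,2,0,0,0,0],[0,-0.12,2,0,0,0,0]]'; python3 -m crank '[[0,0,0,0,0,0,0],[0,0,0,0,0,0,0]]';python3 -c "
from h import *
to(.5337,.2016,.086,175.2)"
```

```text
time: 9.15
tool_pos: [0.5332, 0.2014, 0.0951]
tool_rot: [-3.141, -0.001, 3.059]
contact_force: [-0.3, -0.2, -1.3]
opening: 0.0175
time: 9.4
tool_pos: [0.5337, 0.2015, 0.096]
tool_rot: [3.141, 0.001, 3.059]
contact_force: [-0.1, 0.0, -1.1]
opening: 0.0177
cm [-0.    0.01  1.  ] deg [0.01 0.03 0.08]
```

```bash
python3 -m crank '[[0,0,0.3,0,0,0,0],[0,0,0.5,0,0,0,0],[0,0,0.7,0,0,0,0],[0,0,0.8,0,0,0,0],[0,0,0.8,0,0,0,0]]'; python3 -c "
from h import *
to(.5337,.2016,.0715,175.2)
c=read_camera('side'); crop(c,205,110,100,75,8,'pics/s7.png')"
```

```text
time: 10.02
tool_pos: [0.5335, 0.2015, 0.0876]
tool_rot: [3.142, -0.0, 3.059]
contact_force: [0.4, -0.2, -1.0]
opening: 0.0176
cm [-0.02  0.02  1.61] deg [ 0.   -0.01  0.08]
```

View pics/s7.png

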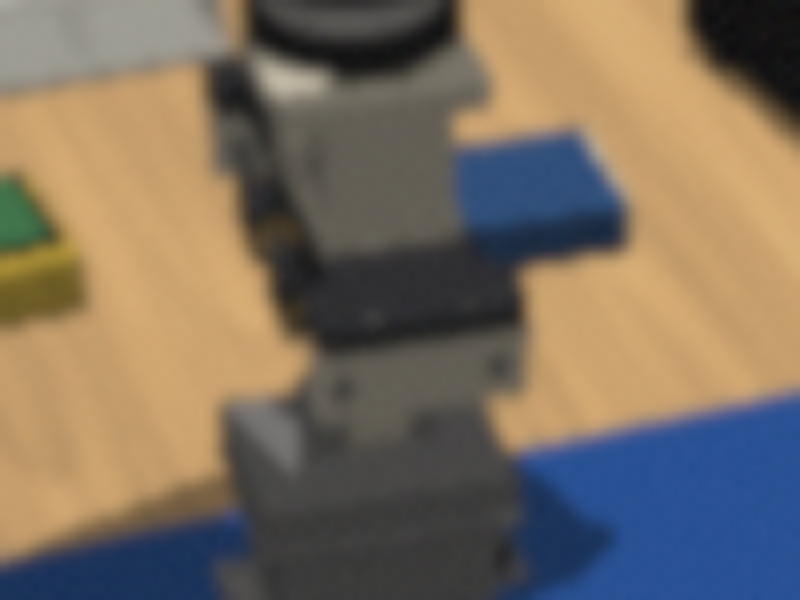

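The cover is over the rim (underside about 41.6 mm) with no lateral force. Pressing down in small steps.

```bash
python3 -m crank '[[0,0,0.15,0,0,0,0],[0,0,0.3,0,0,0,0],[0,0,0.45,0,0,0,0],[0,0,0.6,0,0,0,0],[0,0,0.6,0,0,0,0]]'
```

```text
time: 10.7
tool_pos: [0.5345, 0.2015, 0.0837]
tool_rot: [3.141, 0.003, 3.059]
contact_force: [-1.2, -1.7, 11.1]
opening: 0.0178
```

```bash
python3 -m crank '[[0,0,0.15,0,0,0,0],[0,0,0.3,0,0,0,0],[0,0,0.4,0,0,0,0],[0,0,0.4,0,0,0,0]]'
```

```text
time: 11.2
tool_pos: [0.5346, 0.2014, 0.0786]
tool_rot: [3.141, 0.003, 3.059]
contact_force: [2.1, -1.0, 2.4]
opening: 0.0177
```

```bash
python3 -m crank '[[0,0,0.2,0,0,0,0],[0,0,0.4,0,0,0,0],[0,0,0.6,0,0,0,0],[0,0,0.6,0,0,0,0]]'
```

```text
time: 11.7
tool_pos: [0.5326, 0.2014, 0.0717]
tool_rot: [-3.141, -0.002, 3.059]
contact_force: [-3.1, -1.5, 4.3]
opening: 0.0179
```

```bash
python3 -m crank '[[0,0,0.1,0,0,0,0],[0,0,0.1,0,0,0,0],[0,0,0.1,0,0,0,0]]'
```

```text
time: 12.08
tool_pos: [0.5326, 0.2015, 0.0717]
tool_rot: [-3.141, -0.001, 3.059]
contact_force: [-5.6, -1.8, 11.1]
opening: 0.0174
```

It has stopped at z = 71.7 mm, which is home height, with 11 N. There is about 5.6 N of side load along x, so I'll relax that a little and check the force holds.

```bash
python3 -m crank '[[0.08,0.02,0,0,0,0,0],[0.08,0.02,0,0,0,0,0],[0.08,0.02,0,0,0,0,0]]'; python3 -m crank '[[0,0,0.02,0,0,0,0],[0,0,0.02,0,0,0,0],[0,0,0.02,0,0,0,0],[0,0,0.02,0,0,0,0]]';python3 -c "
from h import *
c=read_camera('side'); crop(c,205,110,100,75,8,'pics/s8.png')
c=read_camera('wrist'); crop(c,205,130,155,80,5,'pics/w8.png'); s=robot.observe(); np.save('s8.npy',s,allow_pickle=True); np.save('box4_c.npy',c,allow_pickle=True);print(s['contact_force'],s['tool_pos'])"
```

```text
time: 12.45
tool_pos: [0.5326, 0.2015, 0.0717]
tool_rot: [-3.141, 0.0, 3.059]
contact_force: [-3.8, -3.5, 8.7]
opening: 0.0174
time: 12.95
tool_pos: [0.5326, 0.2015, 0.0716]
tool_rot: [-3.141, 0.0, 3.059]
contact_force: [-3.0, -3.2, 10.7]
opening: 0.0174
[-4.09492514 -3.34429686 11.70489421] [0.53255818 0.20149048 0.0716394 ]
```

View pics/s8.png

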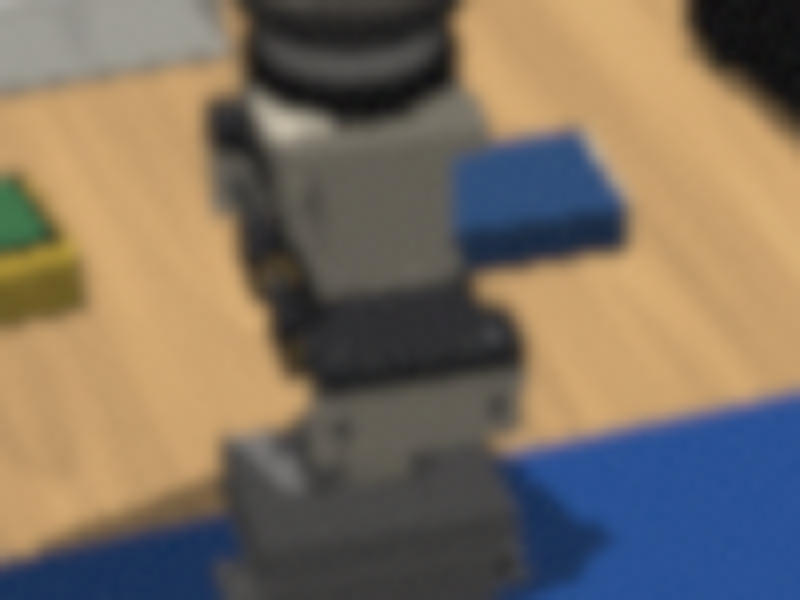

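View pics/w8.png

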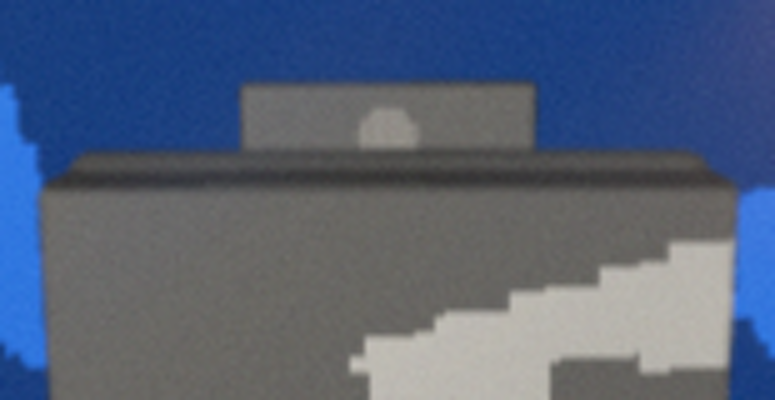

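The cover has not slipped in the grip (plate edge still at row 186), and the ear and cover centres coincide at column 388. TCP height puts the underside at 25.6 mm. One more settling check, then hand in.

```bash
python3 -m crank '[[0,-0.02,0.01,0,0,0,0],[0,-0.02,0.01,0,0,0,0],[0,-0.02,0.01,0,0,0,0],[0,-0.02,0.01,0,0,0,0]]' && python3 -c "
from h import *
t=read_camera('top'); cv2.imwrite('pics/t9.png',t['frame'][:,:,::-1]); print(robot.observe()['contact_force'])
print(robot.hand_in())"
```

```text
time: 13.55
tool_pos: [0.5325, 0.2015, 0.0716]
tool_rot: [-3.142, 0.0, 3.059]
contact_force: [-3.8, -2.9, 11.0]
opening: 0.0174
[-4.27825291 -3.10352112 11.68667875]
the job is handed in; nothing more can be done
None
```

View pics/t9.png

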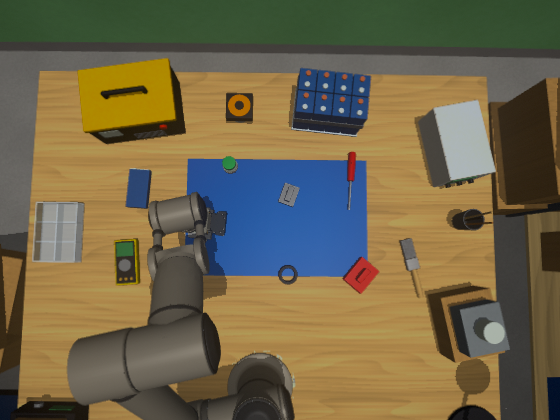

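I took the larger, beaded grey cover by its rib, set it over the box and pressed it down past the clips until it stopped on the seal. I handed in at about 13.6 s, still gripping at 60 N and pressing. `hand_in()` gives no verdict, so I don't know the judged result.

**Last checks:**
- **Seating:** the pressing force rose to 11 N, dropped to about 2 N as the clips gave way, then rose again at a hard stop. The tool height there puts the cover's underside at about 25.6 mm, against 25.5 mm for fully home. The clips' travel could not be read directly.
- **Alignment:** in the wrist view the cover and the box ear lined up on the same centre, parallel, and the cover had not slipped in the grip.
- **Force at hand-in:** about 11.7 N vertically. How much of that reaches the seal was not measured.
- **Bystanders:** the spare, red cover, screwdriver, jar, tape, brush, cell and meter look unmoved in the final top view.

**What disagreed:**
- **Side load:** 3–4 N sideways remained on the wrist, probably the skirt rubbing a wall, and small shifts only partly relieved it.
- **Top camera:** its first rough fix of the box was 4 to 7 mm off the wrist camera's. I trusted the wrist camera because it matched the grasp, and the fit confirmed it.

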